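Clamp a pipe stub in the quick clamp

ROBOT

A 7-joint arm with a two-finger parallel gripper is mounted at the origin on the work surface. World frame = base frame: x ahead of the robot, y to its left, z up, the work surface at z = 0. Lengths are in m, angles in rad, forces in N, time in s.
With the tool pointing down it reaches from about 0.425 to 0.925 m from the base axis. Payload 6.8 kg.
Tool frame: the origin (TCP) lies at the very end of the fingers, on their centre line; the grasp point (between the pads) lies 19 mm behind it (hold_point_z is the distance from the TCP to the grasp point, in m); z points along the fingers, y is the direction in which the jaws open and shut (so a half turn about z gives the same grasp; the last joint's range is limited). The gripper opens to 85 mm and grips with 20 to 120 N. Pads are 22 mm wide; open, the fingers measure 114 mm over their backs; the gripper's body (76 mm by 85 mm) begins 54 mm behind the grasp point. The pads swing forward as they close: fully open they stand 13 mm farther back than shut.
Start: joints at [-1.443, 0.477, 0.022, 1.555, -0.011, 1.109, -0.083], TCP at [0.158, 0.656, 0.201] pointing down, gripper open.
Joint ranges: [-2.96, 2.96], [-0.34, 2.1], [-1.41, 1.46], [0.24, 2.44], [-1.37, 4.51], [0.17, 1.92], [-2.96, 2.96]. Speed limits (rad/s): [2.39, 2.39, 3.14, 3.14, 3.14, 3.14, 3.14].

INTERFACE

Orientations are given as a unit quaternion [w, x, y, z].
In Python, from station import get_obs, read_camera, calibration, hand_in, regions_of, hold_point_z gives the robot as it stands.
- The arm moves only by the tool send_rows, never from a script. Its argument "motion" is text: rows parted by semicolons, each of 7 numbers parted by spaces: the shift along the world's x, y, z in cm, then the turn, a rotation vector about the world's x, y, z in degrees, then the closure, from 0 (fully open) to 1 (shut). In form: dx dy dz rx ry rz fingers; .... A call has 1 to 20 rows; each row shifts and turns the pose as measured when the row begins; what a row does not reach is not made up. A row lasts 1/12 s, in which the tool goes at most 41.7 mm and 7.16 degrees, less where a joint would pass 70% of its speed; a pose out of reach is approached as far as the arm can. A call is refused whole if a number of a shift passes 4.17 or a number of a turn 7.16, either way. A call with a gripper value outside its range is refused whole. The fingers move at their own pace and stop on an object; "newtons" is the grip in N (left out, the last holds). Time passes only in rows, so rows that do not move let the fingers close. It gives the time, the measured TCP pose, the force and the opening at its end, in the units of the state.
- get_obs(): the state, without advancing time (a new reading comes with each control period).
- read_camera(name): name is "scene" or "top" or "wrist"; returns the picture (480x640x3 uint8, red, green, blue); there is no depth.
- calibration(name): a dict with "mtx" (3x3 intrinsics, pixels), "R" (3x3) and "t" (3): a world point X has camera coordinates R X + t; the wrist camera has in their place "hand_eye" (4x4, takes a point from camera to tool coordinates, whose origin is the TCP and whose axes are the flange's). Camera axes: x right, y down, z forward; pixel columns grow to the right and rows downward; lengths in m; the calibration is good to about 2 mm. A picture is of the moment at which its call begins: read the wrist's pose just before it. calibration takes no time and is no camera call.
- hand_in(): hands the job in, once; it reports no verdict.
Trained networks look in the newest picture that a camera, given by its name, has taken for a name from the list of things; names that differ only in an ending like _2 or _b are one class to them, and where a whole thing is asked for, a point or a joint stands for the part that bears it (a point fixed in the world has none). Each returns a list of dicts, best first, with "conf" (0 to 1); they miss things now and then, are a little off and sometimes report something else, mostly with a low value. They report only what shows in the picture. A call takes as long as a camera call. They do not tell look-alikes from the thing itself.
- regions_of(thing, camera): "region" (480x640 bool, what is visible of it) and "point" ([column, row] in pixels, amid what is visible of it).
The state is a dict: "t": time; "q": joint angles; "joint_vel": joint speeds; "joint_torque": joint torques, N m; "eef_pos": TCP position; "tool_rot": TCP orientation; "contact_force": force on the tool from outside, world axes, zero at the start; "torque": the same for the moment, N m; "gripper_width": opening from 0.0 (shut) to 1.0 (fully open).
Only numpy, scipy, OpenCV 4.12 (cv2) and the standard library are available. Lean on these libraries where they do the work, as an engineer would, in place of code of your own. Each camera call takes 0.05 s, during which the arm holds its last target.

TASK

Clamp the pipe stub that lies in the V of the bench clamp, ready for its union to be worked on: swing the open clamp strap over onto the pipe with the outside of a finger, then push the cam lever over and all the way down so that it locks the strap. Push only, without taking hold of strap or lever, do not lift the pipe or shift it in the V, and leave the loose fittings and the wrench where they are. Finish with the hand clear.

Things in the scene. Friction and masses are not known exactly. Their poses are not given: they have to be found in the camera images.
- clamp: Cast iron quick clamp fixed to the counter. Origin: centre of its underside; z up, x along the V and the pipe (roughly away from the robot), y to the left, towards the strap's hinge. Base plate 110 (x) x 190 (y) x 14 mm; V-block in its middle 90 (x) x 72 (y) x 46 mm high. Strap and lever are centred on x = 0 and swing in the y-z plane.
- strap_hinge (a point): Strap hinge axis (parallel to the clamp's x) on the post on the +y side: at y = +48, z = 66.9 mm in the clamp's frame. Its lugs reach z = 77 mm.
- strap (a joint): Angle of the flat blackened steel strap, rad. 0: closed, level on the pipe, pointing to the clamp's -y. It opens upwards: pi/2 upright, 2.0 the stop, leaning out to +y. Starts open at 1.7 to 2.0. The hinge is a little stiff: pushed to about 1.2 or less it falls shut by its own weight in 1 to 2 s; near upright it stays. Under 1 N at its end moves it.
- strap_end (a point): Middle of the strap's free end, 96 mm from the hinge axis. The strap is 28 mm wide (x) and 8 mm thick; this point is at mid thickness.
- cam_pivot (a point): Pivot axis of the cam lever (parallel to the clamp's x), between two cheeks on the -y side: at y = -59, z = 82 mm in the clamp's frame. The cheeks reach z = 91 mm. The cam nose beside the pivot keeps the strap from closing if the lever is put down first.
- lever (a joint): Angle of the cam lever, rad. 0: locked at its stop, handle over the strap pointing to the clamp's +y, about 10 degrees above level. It grows as the handle is raised: 1.4 upright, 2.0 the open stop, leaning out to -y. Starts at 1.6 to 2.0 and stays where it is left: about 2 N at the tip moves it, about 4 N over the last few degrees, where the cam presses on the strap.
- lever_tip (a point): Centre of the cross roll at the tip of the lever handle (14 mm in diameter, 24 mm long along x), 80 mm from the cam pivot. The handle is a flat blackened bar 16 mm wide (x), 7 mm thick. When locked this point is at y = +19, z = 99 mm in the clamp's frame.
- stub_mid (a point): A point on the axis of the loose steel pipe stub lying in the V along the clamp's x axis, at z = 46 mm. Pipe 33.7 mm in diameter, from 105 mm on the robot's side of this point to 54 mm beyond it, then a malleable iron union up to 58 mm across reaching to 110 mm. About 0.75 kg.
- valve_mid (a point): Bystander: squat bronze gate valve, 72 x 46 mm, 85 mm high with its handwheel; this point is 40 mm above the counter.
- nut1_mid (a point): Bystander: nickel-plated compression nut, hexagon 30 mm across flats, 20 mm high; its centre.
- nut2_mid (a point): Bystander: nut like nut1; its centre.
- nut3_mid (a point): Bystander: nut like nut1; its centre.
- cap_mid (a point): Bystander: lead-coloured pipe cap, 42 mm in diameter, 33 mm high; its centre.
- elbow: Bystander: iron elbow lying flat, about 63 x 63 mm, 47 mm high, well to the left; origin at its underside, under the bend.
- wrench: Bystander: pipe wrench lying along its x, 230 mm long, 18 mm high, well to the right; origin at its underside.
Mind the look-alikes: they are no part of the job. What is shaped like the part that bears stub_mid but green is not meant.

How it is judged:
By the outcome, as a careful person would: the job done as asked, in the order asked, and still so for the second after the job is handed in, with the robot touching nothing.
It also fails if it takes over 51 s, if anything falls off the work surface, if the arm or the gripper's body presses on something with over 40 N, if the wrist force passes 120 N, or if a joint passes its speed limit or range.

## Working session

There is one attempt and no reset: what is moved stays moved. The work goes in short steps, Python scripts to look and compute and a tool call to move; the robot and the scene stay as the last step left them, time stands still between calls to the robot, and variables do not carry over. Pictures are saved under pics/ and viewed, and the job is handed in when it is done.

Besides the shell and the picture viewer there is one more tool, called after "Call:" as name(argument=value, ...) on one line, values as JSON. send_rows: Moves the arm, as the interface text tells. Its arguments: {"type":"object","properties":{"motion":{"type":"string"},"newtons":{"type":"number"}},"required":["motion"]}

```bash
ls; mkdir -p pics; python3 - <<'E'
from station import *
import cv2
o=get_obs();print({k:o[k] for k in('t','eef_pos','tool_rot','contact_force','gripper_width')})
for n in("scene","top"):
    cv2.imwrite(f"pics/{n}0.png",read_camera(n)[:,:,::-1]); c=calibration(n);print(n,c)
E
```

```text
pics
{'t': 0.0, 'eef_pos': array([0.15756824, 0.65567929, 0.19991685]), 'tool_rot': array([-3.04891464e-05,  1.17617237e-01,  9.93058577e-01, -9.20755645e-04]), 'contact_force': array([-0.12956367, -0.0721356 , -0.07465805]), 'gripper_width': 1.0039107560787779}
scene {'mtx': array([[440.37634439,   0.        , 313.85351135],
       [  0.        , 440.37634439, 238.72981833],
       [  0.        ,   0.        ,   1.        ]]), 'R': array([[ 0.27998596,  0.95987081, -0.01599656],
       [ 0.70169084, -0.21599209, -0.67895315],
       [-0.65516245,  0.17887271, -0.73400731]]), 't': array([-0.13063742, -0.31026216,  1.4468415 ])}
top {'mtx': array([[564.68186514,   0.        , 312.69454797],
       [  0.        , 564.68186514, 243.15960969],
       [  0.        ,   0.        ,   1.        ]]), 'R': array([[-0.01211675, -0.99988383, -0.00924711],
       [-0.99725925,  0.01275894, -0.07287803],
       [ 0.07298755,  0.00833872, -0.99729799]]), 't': array([1.57449506e-03, 5.39268538e-01, 1.78519279e+00])}
```

View pics/scene0.png

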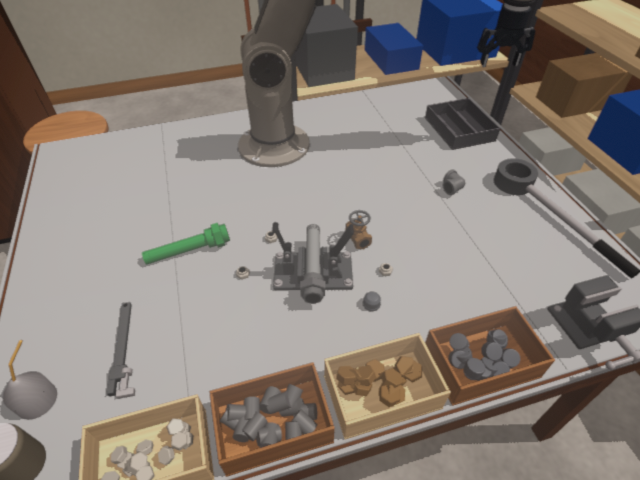

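View pics/top0.png

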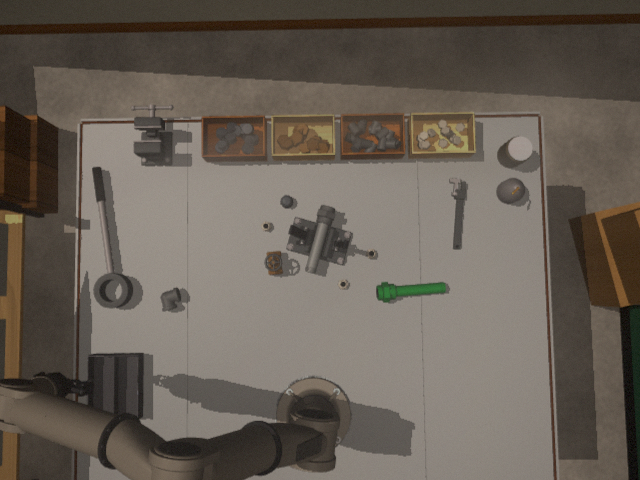

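```bash
python3 - <<'E'
from station import *
import cv2,numpy as np
for n,(a,b,c,d) in {"scene":(200,370,230,310),"top":(0,0,250,370)}.items():
    im=cv2.imread(f"pics/{n}0.png")
    cr=im[195:310,225:395] if n=="scene" else im[190:295,245:395]
    cr=cv2.convertScaleAbs(cr,alpha=1.8,beta=10)
    s=4.7 if n=="scene" else 5.3
    cr=cv2.resize(cr,None,fx=s,fy=s,interpolation=cv2.INTER_CUBIC)
    cv2.imwrite(f"pics/{n}0c.png",cr);print(cr.shape)
read_camera("top");
for th in("clamp","strap","strap_end","lever","lever_tip","stub_mid","valve_mid","nut1_mid","cap_mid"):
    for cam in("top","scene"):
        try:
            r=regions_of(th,cam)
            print(th,cam,[(round(x["conf"],2),np.round(x["point"],1).tolist(),int(x["region"].sum())) for x in r][:4])
        except Exception as e: print(th,cam,e)
E
```

```text
(540, 799, 3)
(556, 795, 3)
clamp top [(0.93, [311.8, 241.1], 1577)]
clamp scene [(0.57, [321.8, 264.4], 2821), (0.37, [341.5, 238.6], 315)]
strap top [(0.57, [295.2, 229.8], 173), (0.57, [317.2, 234.5], 794)]
strap scene [(0.51, [340.6, 242.0], 297), (0.48, [320.0, 266.7], 2906)]
strap_end top [(0.73, [298.6, 234.0], 137), (0.58, [457.2, 202.9], 710)]
strap_end scene [(0.7, [277.4, 240.8], 240), (0.51, [341.6, 240.1], 256)]
lever top [(0.62, [340.5, 244.0], 91)]
lever scene [(0.59, [320.6, 266.8], 2777), (0.52, [280.8, 238.5], 247), (0.22, [310.9, 271.7], 1312)]
lever_tip top []
lever_tip scene [(0.78, [281.1, 239.6], 164), (0.39, [322.4, 265.6], 2661)]
stub_mid top [(0.85, [406.1, 290.1], 889), (0.7, [316.1, 235.5], 775)]
stub_mid scene [(0.92, [189.8, 242.9], 1318), (0.69, [308.8, 274.6], 1315)]
valve_mid top [(0.68, [274.0, 265.7], 351), (0.44, [342.5, 243.7], 67)]
valve_mid scene [(0.56, [359.5, 231.7], 602)]
nut1_mid top [(0.58, [339.1, 283.6], 76), (0.35, [262.5, 224.9], 55)]
nut1_mid scene [(0.7, [310.3, 271.6], 1282), (0.52, [272.2, 237.7], 105)]
cap_mid top [(0.68, [283.7, 201.9], 109)]
cap_mid scene [(0.79, [373.9, 302.1], 310)]
```

View pics/scene0c.png

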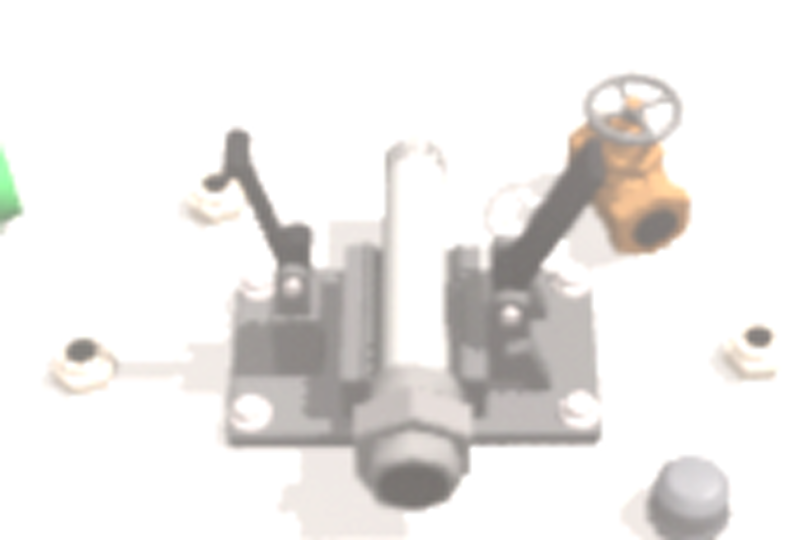

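View pics/top0c.png

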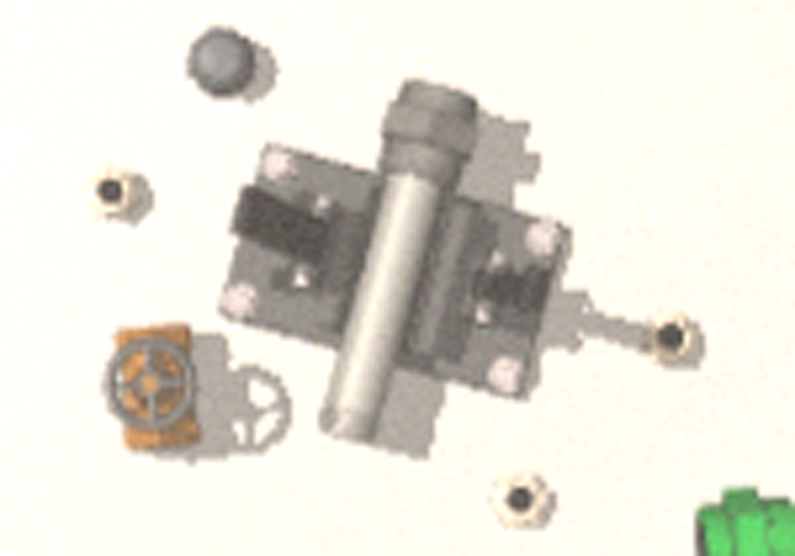

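```bash
cat > h.py <<'E'
from station import *
import cv2,numpy as np
from scipy.optimize import least_squares
C={n:calibration(n) for n in("scene","top")}
def proj(n,X):
    c=C[n];p=(np.atleast_2d(X)@c["R"].T+c["t"])@c["mtx"].T
    return p[:,:2]/p[:,2:]
def cw(P,x,y,a):
    c,s=np.cos(a),np.sin(a);P=np.atleast_2d(P)
    return np.c_[x+c*P[:,0]-s*P[:,1],y+s*P[:,0]+c*P[:,1],P[:,2]]
def send(th): return [0,.048-.096*np.cos(th),.0669+.096*np.sin(th)]
# locked tip offset: (78,17)mm -> angle .2147
def ltip(th):
    return [0,-.059+.08*np.cos(th+.2147),.082+.08*np.sin(th+.2147)]
def tp(u,v): return [u/5.3+245-.4,v/5.3+190-.4]
def sc(u,v): return [u/4.7+225-.4,v/4.7+195-.4]
E
python3 - <<'E'
from h import *
L=[("top",[.055,.095,.014],tp(268,146)),("top",[.055,-.095,.014],tp(572,228)),("top",[-.055,-.095,.014],tp(528,398)),("top",[-.055,.095,.014],tp(220,315)),
("scene",[.055,-.095,.0],sc(228,445)),("scene",[.055,.095,0],sc(600,442))]
def res(p):
    r=[proj(n,cw(P,*p[:3]))[0]-q for n,P,q in L]
    return np.array(r)
for use in (L,L[:4],):
    L=use
    s=least_squares(lambda p:res(p).ravel(),[.53,0,-.2]);print(s.x,np.round(res(s.x),1).tolist())
    p=s.x
E
```

```text
[ 0.54674895 -0.02675459 -0.27933059] [[0.3, -0.5], [-0.0, -0.5], [-0.7, 0.5], [0.2, 0.6], [-0.5, 0.3], [0.3, -0.1]]
[ 0.54688376 -0.02692474 -0.27698797] [[0.3, -0.5], [0.0, -0.6], [-0.5, 0.4], [0.3, 0.6]]
```

```bash
python3 - <<'E'
from h import *
p=(.5468,-.0268,-.279)
for n,q in(("scene",sc(587,150)),("top",tp(240,211))):
    print(n,q,[(th,np.round(proj(n,cw(send(th),*p))[0]-q,1).tolist()) for th in(1.6,1.7,1.8,1.9,2.0)])
for n,q in(("scene",sc(237,143)),("top",tp(545,290))):
    print(n,q,[(th,np.round(proj(n,cw(ltip(th),*p))[0]-q,1).tolist()) for th in(1.5,1.6,1.7,1.8,1.9,2.0)])
for th in (1.75,1.85): print(cw(send(th),*p))
for th in (1.7,1.8): print(cw(ltip(th),*p))
print("closed tip",cw(ltip(0),*p), "hinge",cw([0,.048,.0669],*p),"stub",cw([0,0,.046],*p))
E
```

```text
scene [349.49361702127663, 226.51489361702127] [(1.6, [-15.1, -2.4]), (1.7, [-10.8, -2.3]), (1.8, [-6.5, -1.8]), (1.9, [-2.3, -1.0]), (2.0, [1.7, 0.1])]
top [289.88301886792453, 229.41132075471697] [(1.6, [13.1, 3.0]), (1.7, [9.9, 2.2]), (1.8, [6.9, 1.4]), (1.9, [3.9, 0.7]), (2.0, [1.0, 0.0])]
scene [275.02553191489363, 225.0255319148936] [(1.5, [4.0, 0.4]), (1.6, [0.5, 0.9]), (1.7, [-2.9, 1.7]), (1.8, [-6.1, 2.7]), (1.9, [-9.1, 4.0]), (2.0, [-11.9, 5.4])]
top [347.4301886792453, 244.31698113207548] [(1.5, [-4.8, -1.0]), (1.6, [-2.2, -0.3]), (1.7, [0.3, 0.4]), (1.8, [2.6, 1.2]), (1.9, [4.8, 1.9]), (2.0, [6.9, 2.6])]
[[0.56473138 0.03579384 0.16136265]]
[[0.56730495 0.04477752 0.15918242]]
[[ 0.52312346 -0.10944871  0.15731565]]
[[ 0.52108988 -0.11654744  0.15424656]]
closed tip [[ 0.55207745 -0.00837779  0.09904435]] hinge [[0.56001893 0.0193439  0.0669    ]] stub [[ 0.5468 -0.0268  0.046 ]]
```

Call:
send_rows(motion="2.2 -2.45 0 0 0 0 1;2.2 -2.45 0 0 0 0 1;2.2 -2.45 0 0 0 0 1;2.2 -2.45 0 0 0 0 1;2.2 -2.45 0 0 0 0 1;2.2 -2.45 0 0 0 0 1;2.2 -2.45 0 0 0 0 1;2.2 -2.45 0 0 0 0 1;2.2 -2.45 0 0 0 -0.5 1;2.2 -2.45 0 0 0 -0.5 1;2.2 -2.45 0 0 0 -0.5 1;2.2 -2.45 0 0 0 -0.5 1;2.2 -2.45 0 0 0 -0.5 1;2.2 -2.45 0 0 0 0 1;2.2 -2.45 0 0 0 0 1;2.2 -2.45 0 0 0 0 1;2.2 -2.45 0 0 0 0 1;2.2 -2.45 0 0 0 0 1;0 0 0 0 0 0 1")

```text
t: 2.63
eef_pos: [0.5634, 0.1927, 0.2042]
tool_rot: [0.001, 0.136, 0.991, 0.004]
contact_force: [0.1, -1.5, 0.1]
gripper_width: 0.002
```

```bash
cat >> h.py <<'E'
def snap(tag):
    p=(.5468,-.0268,-.279)
    o=get_obs();e=o["eef_pos"];c,s=np.cos(p[2]),np.sin(p[2])
    d=e-[p[0],p[1],0];print("t",o["t"],"eef clamp",c*d[0]+s*d[1],-s*d[0]+c*d[1],d[2],o["contact_force"])
    a=read_camera("scene")[:,:,::-1][150:310,225:395];b=read_camera("wrist")[:,:,::-1]
    a=cv2.resize(a,None,fx=2.4,fy=2.4,interpolation=cv2.INTER_CUBIC);a=cv2.convertScaleAbs(a,alpha=1.6)
    b=cv2.resize(b,(392,294));H=max(len(a),len(b))
    f=lambda i:np.vstack([i,np.zeros((H-len(i),i.shape[1],3),np.uint8)])
    cv2.imwrite(f"pics/{tag}.png",np.hstack([f(a),f(b)]))
E
python3 -c "
from h import *
snap('s1')"
```

```text
t 2.6333 eef clamp -0.0444489857246429 0.21558165287914682 0.20421682080810943 [ 0.13752886 -1.53299517  0.10699393]
```

View pics/s1.png

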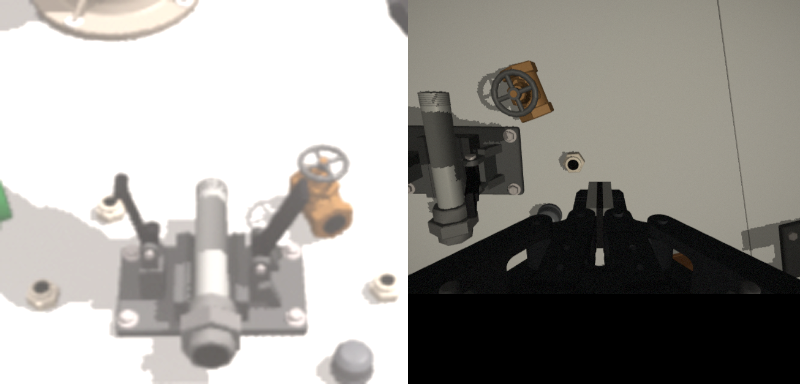

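Call:
send_rows(motion="0.4 -1.9 -1.35 0 0 0 1;0.4 -1.9 -1.35 0 0 0 1;0.4 -1.9 -1.35 0 0 0 1;0.4 -1.9 -1.35 0 0 0 1;0.4 -1.9 -1.35 0 0 0 1;0 0 0 0 0 0 1")

```text
t: 3.23
eef_pos: [0.5757, 0.1142, 0.1348]
tool_rot: [-0.001, 0.124, 0.992, 0.009]
contact_force: [0.3, -0.2, 0.9]
gripper_width: -0.002
```

```bash
python3 -c "
from h import *
snap('s2')"
```

```text
t 3.2333 eef clamp -0.011049957935423418 0.1435183189667953 0.13477560143095338 [ 0.3444117  -0.16031779  0.85838171]
```

View pics/s2.png

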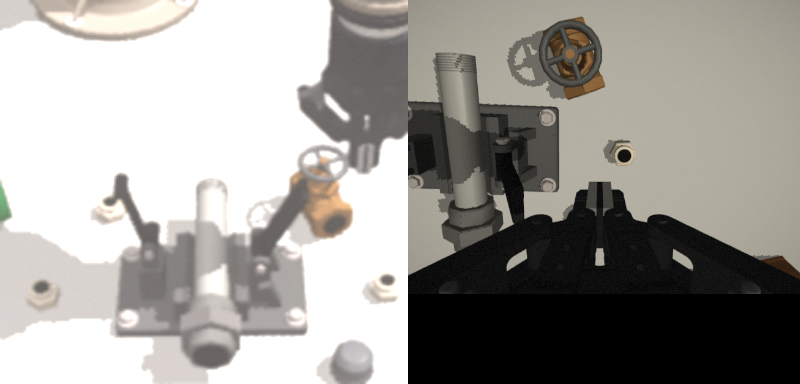

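Call:
send_rows(motion="0.8 -0.3 0.3 0 0 0 1;-0.2 -0.8 0.1 0 0 0 1;-0.2 -0.8 0 0 0 0 1;-0.2 -0.8 0 0 0 0 1;-0.2 -0.8 0 0 0 0 1;-0.2 -0.8 0 0 0 0 1;-0.2 -0.8 0 0 0 0 1;-0.2 -0.8 0 0 0 0 1;0 0 0 0 0 0 1")

```text
t: 4.08
eef_pos: [0.5699, 0.0614, 0.145]
tool_rot: [0.002, 0.117, 0.993, 0.013]
contact_force: [-0.0, 0.4, 0.1]
gripper_width: -0.001
```

```bash
python3 -c "
from h import *
snap('s3')"
```

```text
t 4.0833 eef clamp -0.0020426536357288534 0.09116019672488623 0.14503512092837306 [-0.00601461  0.39572634  0.14497517]
```

View pics/s3.png

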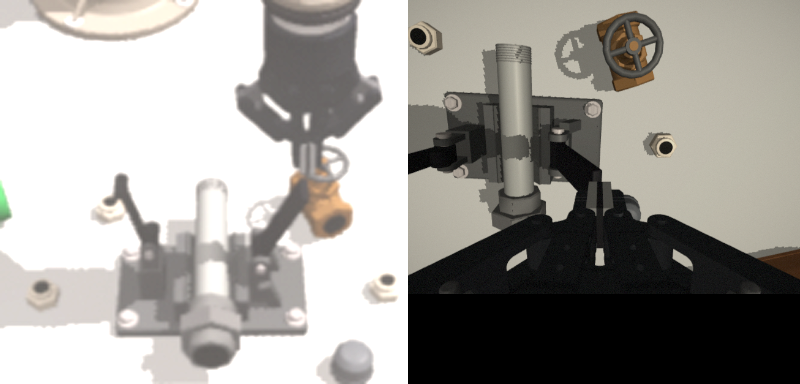

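Call:
send_rows(motion="-0.2 -0.8 -0.4 0 0 0 1;-0.2 -0.8 -0.4 0 0 0 1;-0.2 -0.8 -0.2 0 0 0 1;0 0 0 0 0 0 1")

```text
t: 4.52
eef_pos: [0.5638, 0.0389, 0.1337]
tool_rot: [0.002, 0.115, 0.993, 0.014]
contact_force: [-0.3, -0.7, -0.1]
gripper_width: -0.002
```

```bash
python3 -c "
from h import *
snap('s4')"
```

```text
t 4.5167 eef clamp -0.0017249742424670228 0.0678710184891767 0.13369480618527585 [-0.27463286 -0.67125563 -0.13994717]
```

View pics/s4.png

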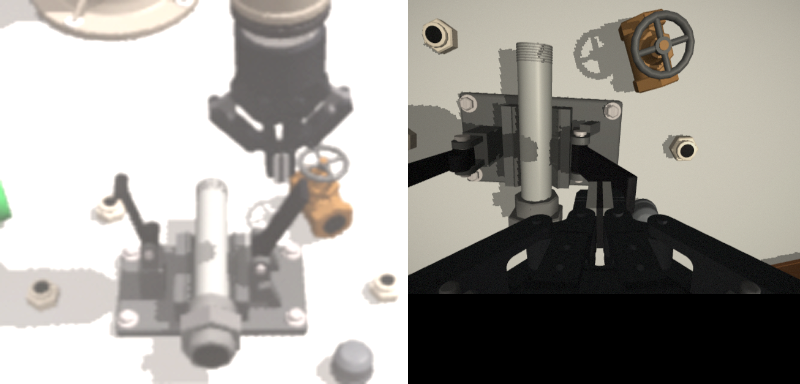

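```bash
python3 -c "
from h import *
e=get_obs()['eef_pos'];print(e,proj('scene',e),(proj('scene',e)-[225,150])*2.4,(proj('scene',cw(send(2.0),.5468,-.0268,-.279))-[225,150])*2.4)
a=read_camera('scene')[:,:,::-1];cv2.imwrite('pics/s5.png',cv2.resize(cv2.convertScaleAbs(a[170:290,250:390],alpha=2.2,beta=30),None,fx=5,fy=5,interpolation=cv2.INTER_CUBIC))
b=read_camera('wrist')[:,:,::-1];cv2.imwrite('pics/w5.png',cv2.convertScaleAbs(b,alpha=2.2,beta=30))
c=calibration('wrist');print(c)
he=np.array(c['hand_eye']);i=np.linalg.inv(he)
for P in([0,0,0],[.011,0,0],[-.011,0,0],[0,0.0145,0],[0,0,-.02]):
  q=i[:3,:3]@P+i[:3,3];q=c['mtx']@q;print(P,q[:2]/q[2])
"
```

```text
[0.56443064 0.04076368 0.13411638] [[342.60948038 232.44521311]] [[282.26275292 197.86851148]] [[302.82991271 183.80703576]]
{'mtx': array([[401.48877314,   0.        , 312.63796991],
       [  0.        , 401.48877314, 249.03922042],
       [  0.        ,   0.        ,   1.        ]]), 'hand_eye': array([[-2.80684510e-04, -9.64181379e-01, -2.65243641e-01,
         6.63416201e-02],
       [ 9.99999652e-01, -6.21695046e-05, -8.32222528e-04,
         2.51164763e-04],
       [ 7.85923399e-04, -2.65243782e-01,  9.64181061e-01,
        -1.73709587e-01],
       [ 0.00000000e+00,  0.00000000e+00,  0.00000000e+00,
         1.00000000e+00]])}
[0, 0, 0] [312.42967885 287.8465282 ]
[0.011, 0, 0] [312.41953794 265.0928618 ]
[-0.011, 0, 0] [312.43950499 309.89394795]
[0, 0.0145, 0] [343.88539517 287.84710296]
[0, 0, -0.02] [312.36739087 305.20587675]
```

View pics/s5.png

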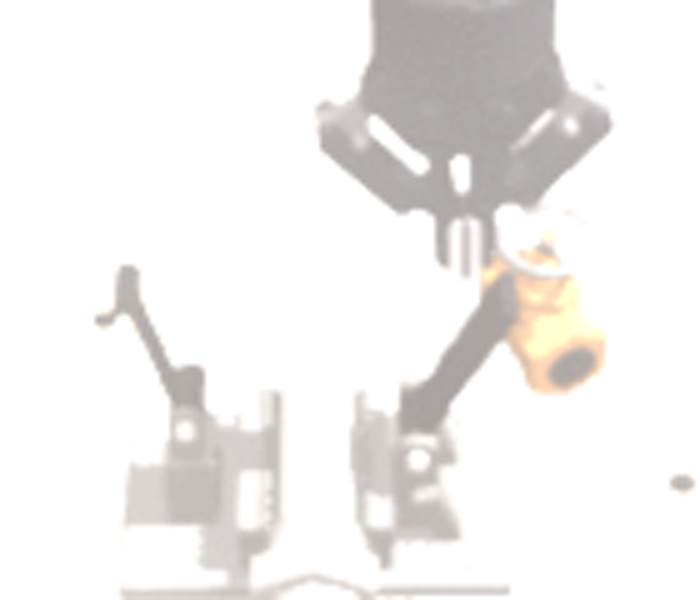

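View pics/w5.png

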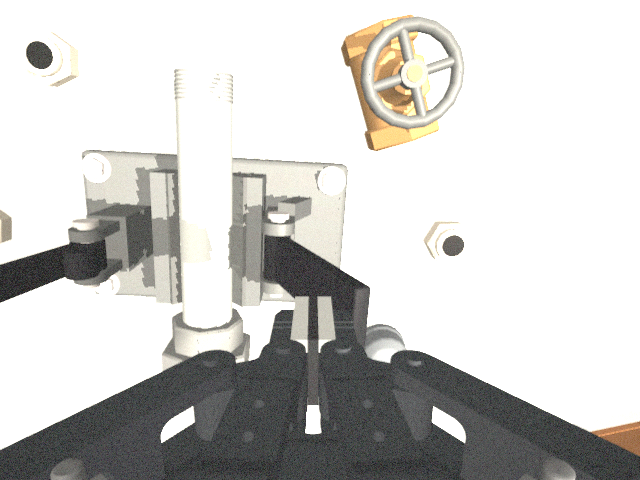

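```bash
python3 -c "
from h import *
a=read_camera('scene')[:,:,::-1];cv2.imwrite('pics/s6.png',cv2.resize(a[190:260,290:390],None,fx=8,fy=8,interpolation=cv2.INTER_CUBIC))
b=read_camera('wrist')[:,:,::-1];cv2.imwrite('pics/w6.png',cv2.resize(b[230:430,220:420],None,fx=3,fy=3))
c=calibration('wrist');e=get_obs();from scipy.spatial.transform import Rotation as R
q=e['tool_rot'];r=R.from_quat([q[1],q[2],q[3],q[0]]).as_matrix()
he=np.array(c['hand_eye']);i=np.linalg.inv(he)
for z in(0,-.01,-.02,-.03):
  for P in([.011,0,z],[-.011,0,z]):
    P=np.array(P);k=i[:3,:3]@P+i[:3,3];k=c['mtx']@k;print(P,k[:2]/k[2],proj('scene',e['eef_pos']+r@P))
# clamp corners check wrist
T=np.eye(4);T[:3,:3]=r;T[:3,3]=e['eef_pos'];W=np.linalg.inv(T@he)
for P in([.055,.095,.014],[-.055,.095,.014],[-.055,-.095,.014],[0.014,*send(2.0)[1:]],[-.014,*send(2.0)[1:]],[-.014,*send(1.8)[1:]]):
  k=W[:3,:3]@cw(P,.5468,-.0268,-.279)[0]+W[:3,3];k=c['mtx']@k;print(P,k[:2]/k[2])
"
```

```text
[0.011 0.    0.   ] [312.42021434 265.09258268] [[342.72236395 228.84357433]]
[-0.011  0.     0.   ] [312.44015393 309.89374299] [[343.71587835 235.93469706]]
[ 0.011  0.    -0.01 ] [312.38975701 272.16233272] [[342.73115559 225.73788451]]
[-0.011  0.    -0.01 ] [312.41177096 319.15406173] [[343.73231012 232.83469191]]
[ 0.011  0.    -0.02 ] [312.35569385 280.06906712] [[342.740079   222.58564248]]
[-0.011  0.    -0.02 ] [312.38014397 329.47278732] [[343.74899202 229.68749798]]
[ 0.011  0.    -0.03 ] [312.31734423 288.97077318] [[342.74913718 219.38579368]]
[-0.011  0.    -0.03 ] [312.34468307 341.04237369] [[343.76592981 226.49202951]]
[0.055, 0.095, 0.014] [334.58621184 300.8933584 ]
[-0.055, 0.095, 0.014] [344.58114739 158.5263448 ]
[-0.055, -0.095, 0.014] [ 73.62672089 144.7864143 ]
[0.014, np.float64(0.08795009630852568), np.float64(0.15419255297526546)] [351.33568043 339.76413207]
[-0.014, np.float64(0.08795009630852568), np.float64(0.15419255297526546)] [356.57617924 277.72174923]
[-0.014, np.float64(0.06981140109053637), np.float64(0.16038937256430674)] [312.57790981 281.28112622]
```

View pics/s6.png

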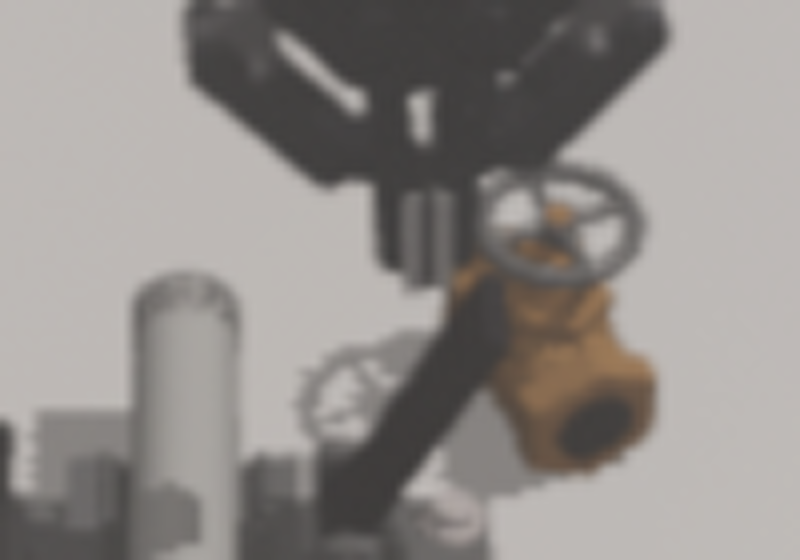

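View pics/w6.png

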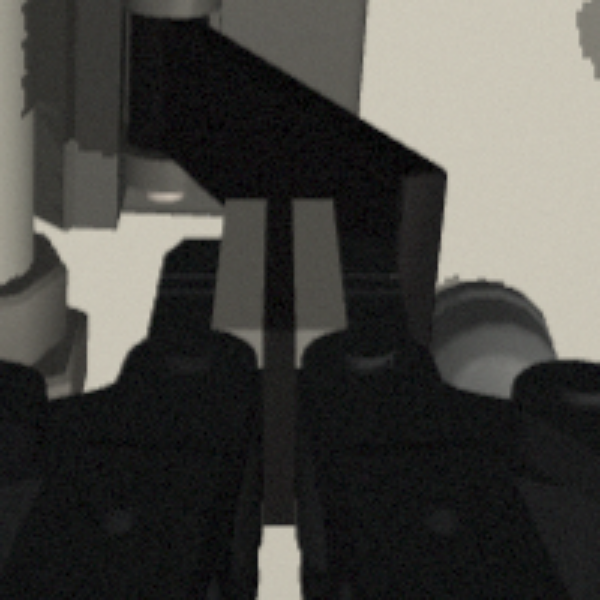

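Call:
send_rows(motion="0.3 1.2 1.5 0 0 0 1;0.5 1.8 0.5 0 0 0 1;0.5 1.8 0 0 0 0 1;0.5 1.8 0 0 0 0 1;0 0 -1.5 0 0 0 1;0 0 -1.5 0 0 0 1;0 0 -1.5 0 0 0 1;0 0 0 0 0 0 1")

```text
t: 5.48
eef_pos: [0.5858, 0.1155, 0.1117]
tool_rot: [0.005, 0.112, 0.994, 0.017]
contact_force: [-0.5, 1.0, 0.4]
gripper_width: -0.001
```

```bash
python3 -c "
from h import *
print(hold_point_z,get_obs()['eef_pos'])
snap('s7')
a=cv2.imread('pics/s7.png')
x=read_camera('scene')[:,:,::-1];cv2.imwrite('pics/s7b.png',cv2.resize(x[190:260,290:390],None,fx=8,fy=8,interpolation=cv2.INTER_CUBIC))
print(proj('scene',get_obs()['eef_pos']))"
```

```text
0.0187 [0.58575196 0.11550374 0.1116924 ]
t 5.4833 eef clamp -0.0017439188587577911 0.14752820107403586 0.11169240110634665 [-0.53301591  0.98095362  0.44976416]
[[376.83550476 238.48587332]]
```

View pics/s7.png

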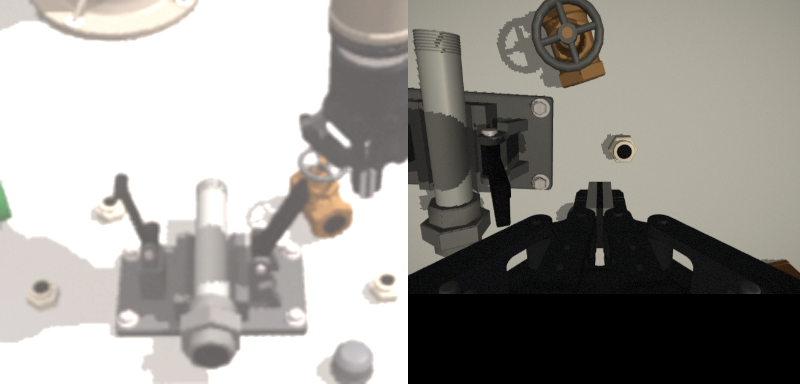

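View pics/s7b.png

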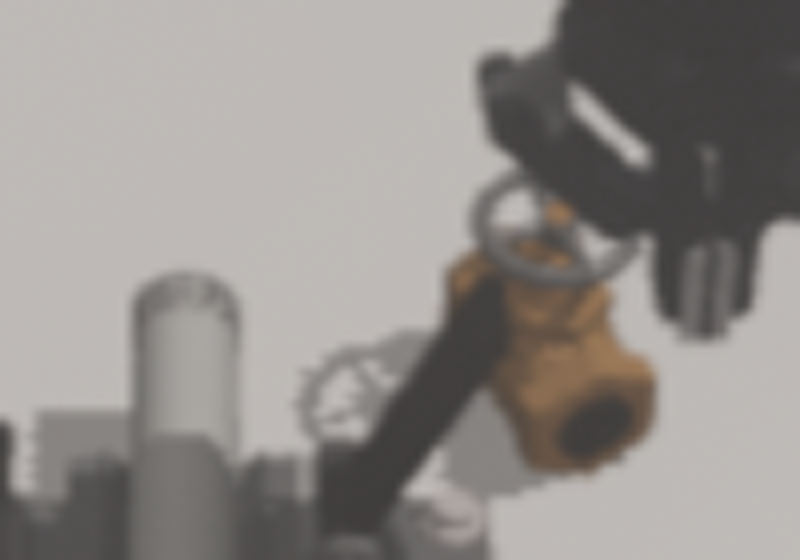

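Call:
send_rows(motion="-0.2 -0.9 -0.4 0 0 0 1;-0.2 -0.9 -0.3 0 0 0 1;-0.25 -0.9 0 0 0 0 1;-0.25 -0.9 0 0 0 0 1;-0.25 -0.9 0 0 0 0 1;-0.25 -0.9 0 0 0 0 1;-0.25 -0.9 0 0 0 0 1;0 0 0 0 0 0 1")

```text
t: 6.3
eef_pos: [0.572, 0.0436, 0.1118]
tool_rot: [0.011, 0.114, 0.993, 0.019]
contact_force: [-1.5, -0.3, -0.3]
gripper_width: -0.002
```

```bash
python3 -c "
from h import *
snap('s8')"
```

```text
t 6.3 eef clamp 0.004849589724724282 0.07460247075442941 0.11178817775687103 [-1.54741529 -0.27478538 -0.34632725]
```

View pics/s8.png

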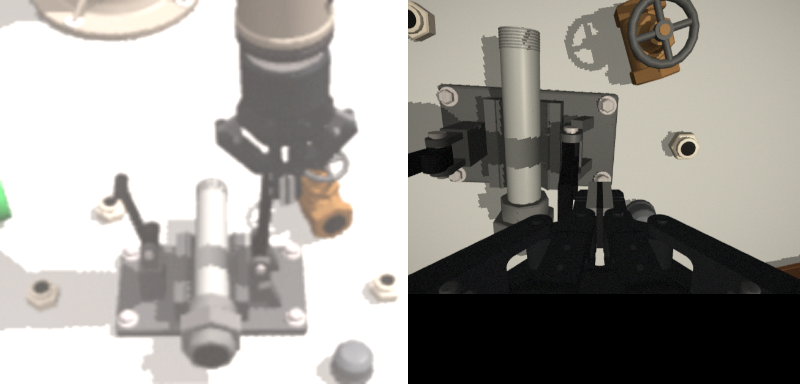

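Call:
send_rows(motion="-0.3 -0.9 0 0 0 0 1;-0.3 -0.9 0 0 0 0 1;-0.3 -0.9 0 0 0 0 1;-0.3 -0.9 0 0 0 0 1;-0.3 -0.9 0 0 0 0 1;0 0 0 0 0 0 1")

```text
t: 6.9
eef_pos: [0.5558, -0.0019, 0.1113]
tool_rot: [0.011, 0.111, 0.994, 0.019]
contact_force: [-0.7, -0.2, -0.5]
gripper_width: -0.002
```

```bash
python3 -c "
from h import *
snap('s9')"
```

```text
t 6.9 eef clamp 0.0018057715586679516 0.026398178747341645 0.11130808767960335 [-0.72918921 -0.19902228 -0.48301258]
```

View pics/s9.png

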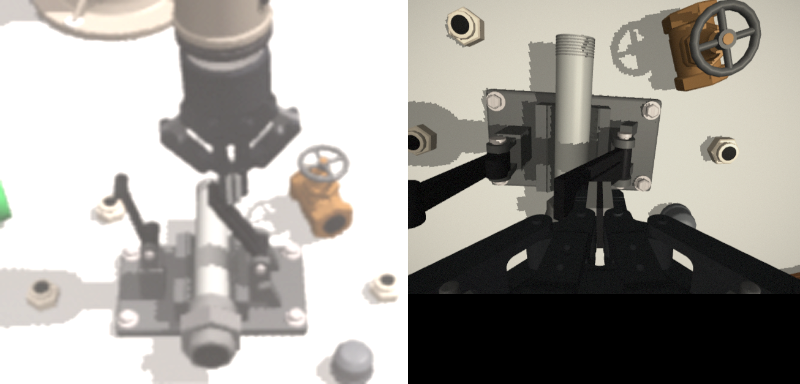

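Call:
send_rows(motion="-0.2 -0.6 0 0 0 0 1;0 0 0 0 0 0 1;0 0 0 0 0 0 1;0 0 0 0 0 0 1;0 0 0 0 0 0 1;0 0 0 0 0 0 1;0 0 0 0 0 0 1;0 0 0 0 0 0 1;0 0 0 0 0 0 1;0 0 0 0 0 0 1;0 0 0 0 0 0 1;0 0 0 0 0 0 1")

```text
t: 8.0
eef_pos: [0.555, -0.0035, 0.1113]
tool_rot: [0.011, 0.109, 0.994, 0.02]
contact_force: [-0.7, -0.0, 0.4]
gripper_width: 0.003
```

```bash
python3 -c "
from h import *
snap('s10')"
```

```text
t 8.0 eef clamp 0.0015224014804714114 0.024630950794529854 0.11128789500150513 [-0.68815012 -0.00426114  0.39197261]
```

View pics/s10.png

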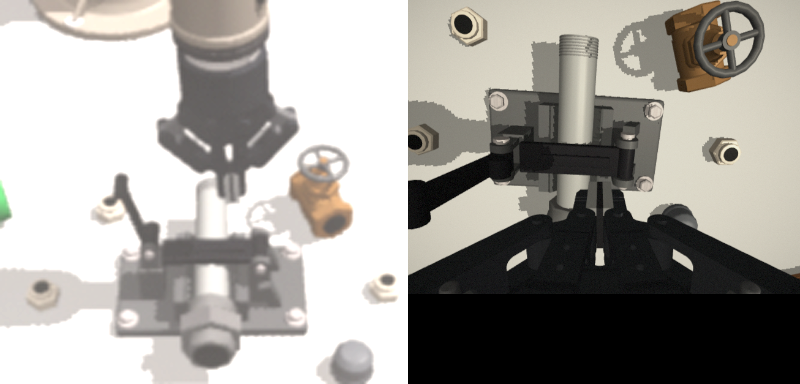

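Call:
send_rows(motion="0 0 2.2 0 0 0 1;0 0 2.2 0 0 0 1;0 0 2 0 0 0 1;-0.9 -3 0 0 0 0 1;-0.9 -3 0 0 0 0 1;-0.9 -3 0 0 0 0 1;-0.9 -3 0 0 0 0 1;-0.8 -3 0 0 0 0 1;0 0 0 0 0 0 1")

```text
t: 8.85
eef_pos: [0.5089, -0.1563, 0.179]
tool_rot: [0.012, 0.105, 0.994, 0.02]
contact_force: [0.3, -0.7, 1.1]
gripper_width: 0.001
```

```bash
python3 -c "
from h import *
snap('s11')"
```

```text
t 8.85 eef clamp -0.0007709904563208622 -0.13496676406199284 0.1789743476161966 [ 0.31147578 -0.72794049  1.06574766]
```

View pics/s11.png

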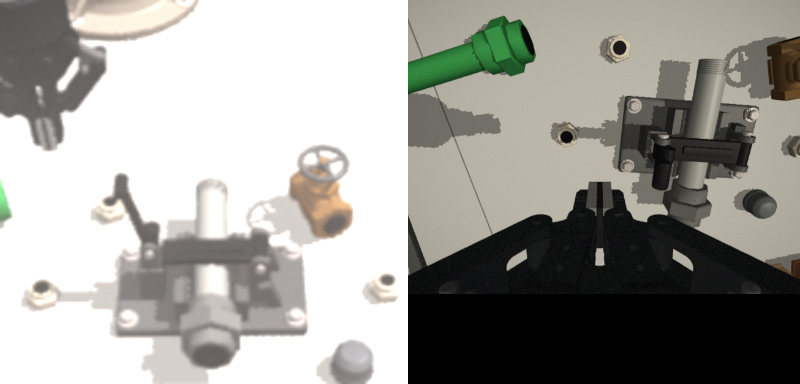

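Call:
send_rows(motion="0 0 -2.2 0 0 0 1;0 0 -2.2 0 0 0 1;0 0 -2 0 0 0 1;0.2 0.8 -0.8 0 0 0 1;0.2 0.8 0 0 0 0 1;0 0 0 0 0 0 1")

```text
t: 9.45
eef_pos: [0.5189, -0.1257, 0.1054]
tool_rot: [0.014, 0.098, 0.995, 0.024]
contact_force: [-0.1, 0.9, 0.1]
gripper_width: 0.001
```

```bash
python3 -c "
from h import *
snap('s12')"
```

```text
t 9.45 eef clamp 0.0004286611506211964 -0.10277936158552721 0.10543303870470427 [-0.14234959  0.87081622  0.11622435]
```

View pics/s12.png

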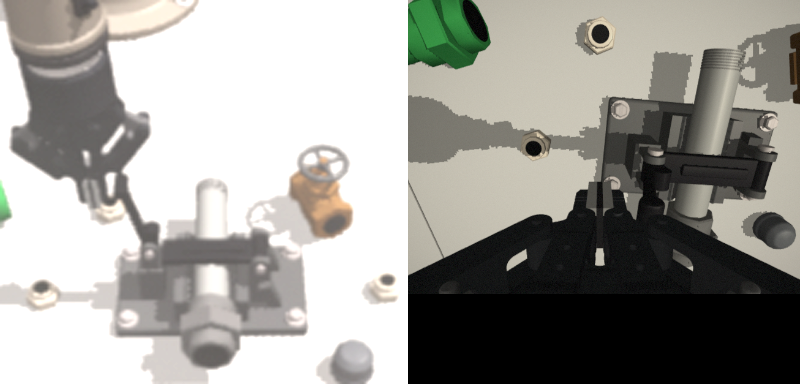

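Call:
send_rows(motion="0.25 0.9 0 0 0 0 1;0.25 0.9 0 0 0 0 1;0.25 0.9 0 0 0 0 1;0.25 0.9 0 0 0 0 1;0.25 0.9 0 0 0 0 1;0 0 0 0 0 0 1")

```text
t: 10.05
eef_pos: [0.5344, -0.08, 0.1099]
tool_rot: [0.017, 0.099, 0.995, 0.022]
contact_force: [0.0, -0.5, -0.5]
gripper_width: 0.001
```

```bash
python3 -c "
from h import *
snap('s13')"
```

```text
t 10.05 eef clamp 0.0027036241568273583 -0.05454546604635593 0.10990362818824341 [ 0.04776874 -0.53054316 -0.45763747]
```

View pics/s13.png

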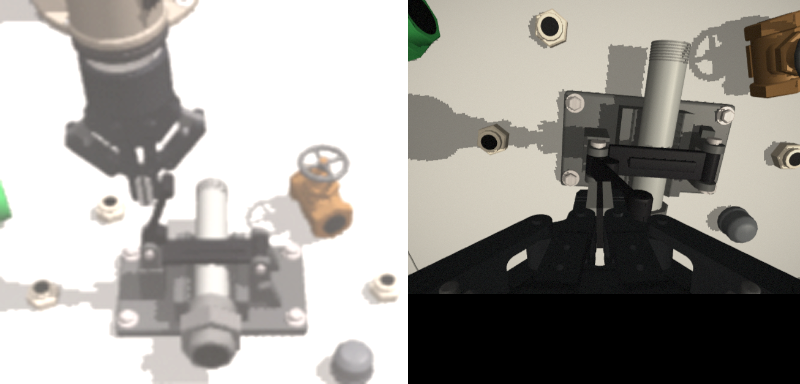

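Call:
send_rows(motion="0.2 0.9 -0.1 0 0 0 1;0.2 0.9 -0.1 0 0 0 1;0.2 0.9 -0.1 0 0 0 1;0.2 0.9 -0.1 0 0 0 1;0 0 0 0 0 0 1")

```text
t: 10.57
eef_pos: [0.5417, -0.0446, 0.1049]
tool_rot: [0.017, 0.102, 0.994, 0.021]
contact_force: [-0.3, -0.4, 0.1]
gripper_width: 0.003
```

```bash
python3 -c "
from h import *
snap('s14')"
```

```text
t 10.5667 eef clamp 1.436913559066822e-05 -0.018510671804453305 0.10488381116302062 [-0.33617444 -0.4106267   0.06702545]
```

View pics/s14.png

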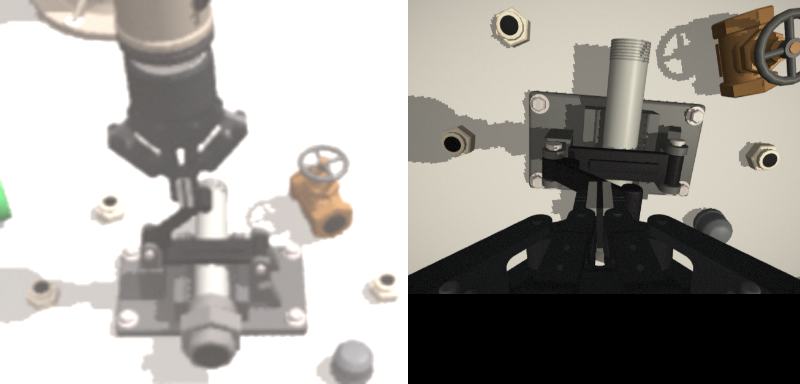

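Call:
send_rows(motion="0.2 0.7 -0.6 0 0 0 1;0.2 0.7 -0.6 0 0 0 1;0.2 0.5 -0.6 0 0 0 1;0 0 0 0 0 0 1")

```text
t: 11.0
eef_pos: [0.5485, -0.0259, 0.0861]
tool_rot: [0.018, 0.103, 0.994, 0.021]
contact_force: [0.3, -0.1, -0.1]
gripper_width: 0.001
```

```bash
python3 -c "
from h import *
snap('s15')"
```

```text
t 11.0 eef clamp 0.0013700121541816725 0.001356389092325394 0.08612723987397304 [ 0.30223922 -0.1229212  -0.09153183]
```

View pics/s15.png

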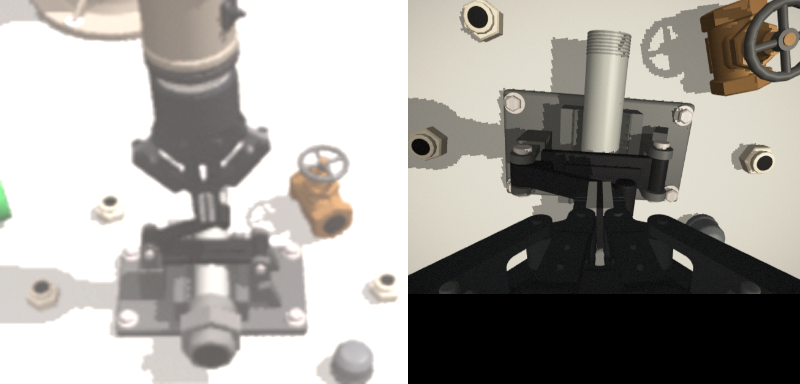

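Call:
send_rows(motion="0 0 -0.4 0 0 0 1;0 0 -0.4 0 0 0 1;0 0 -0.3 0 0 0 1;0 0 0 0 0 0 1")

```text
t: 11.43
eef_pos: [0.55, -0.0259, 0.0759]
tool_rot: [0.019, 0.103, 0.994, 0.022]
contact_force: [-0.2, 0.1, 0.1]
gripper_width: 0.001
```

```bash
python3 -c "
from h import *
snap('s16')
x=read_camera('scene')[:,:,::-1];cv2.imwrite('pics/s16b.png',cv2.resize(cv2.convertScaleAbs(x[215:285,265:365],alpha=1.8),None,fx=8,fy=8,interpolation=cv2.INTER_CUBIC))"
```

```text
t 11.4333 eef clamp 0.0028544950310324725 0.001704689431687033 0.07589241084862525 [-0.23297145  0.10019151  0.10700013]
```

View pics/s16b.png

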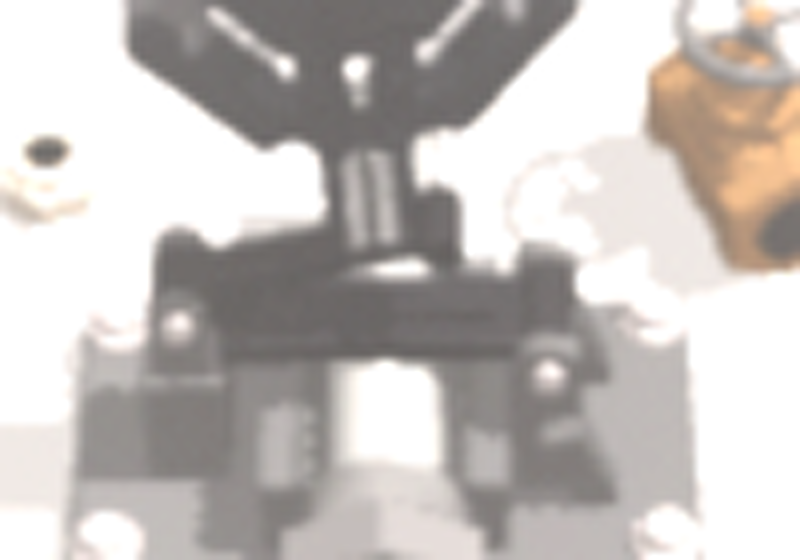

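Call:
send_rows(motion="0 0 -0.4 0 0 0 1;0 0 -0.3 0 0 0 1")

```text
t: 11.75
eef_pos: [0.5505, -0.026, 0.0697]
tool_rot: [0.02, 0.103, 0.994, 0.022]
contact_force: [-0.8, 1.0, 3.6]
gripper_width: 0.001
```

Call:
send_rows(motion="0 0 -0.3 0 0 0 1")

```text
t: 11.83
eef_pos: [0.5511, -0.0256, 0.0677]
tool_rot: [0.02, 0.103, 0.994, 0.023]
contact_force: [-12.5, 1.8, 41.8]
gripper_width: -0.0
```

Call:
send_rows(motion="0 0 -0.2 0 0 0 1")

```text
t: 11.92
eef_pos: [0.5511, -0.0255, 0.0678]
tool_rot: [0.02, 0.104, 0.994, 0.023]
contact_force: [-15.6, 0.0, 37.9]
gripper_width: -0.004
```

```bash
cat >> h.py <<'E'
def zoom(tag):
    x=read_camera('scene')[:,:,::-1];cv2.imwrite(f'pics/{tag}.png',cv2.resize(cv2.convertScaleAbs(x[215:285,265:365],alpha=1.8),None,fx=8,fy=8,interpolation=cv2.INTER_CUBIC))
    o=get_obs();print(o['t'],o['eef_pos'],o['contact_force'],'tip locked px',(proj('scene',cw([ltip(a) for a in(0,.05,.1,.2)],.5468,-.0268,-.279))-[265,215])*8)
E
python3 -c "
from h import *
zoom('s17')"
```

```text
11.9667 [ 0.55108386 -0.0255665   0.068006  ] [-11.17989611   0.7220751   30.24568388] tip locked px [[440.69858135 230.57182657]
 [437.30414345 221.515859  ]
 [433.21547466 212.54196575]
 [422.97738787 194.93802046]]
```

View pics/s17.png

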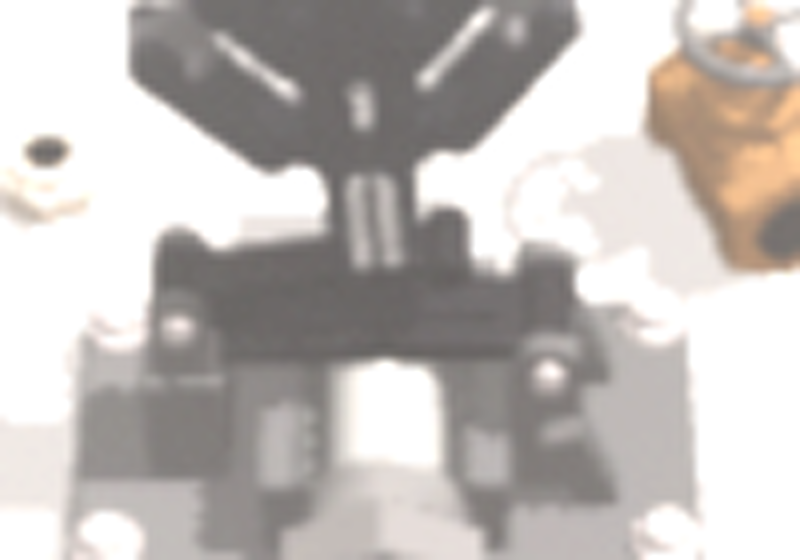

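Call:
send_rows(motion="0 0 0.3 0 0 0 1;0 0 1 0 0 0 1;0 0 2 0 0 0 1;0 0 3 0 0 0 1;0 0 3 0 0 0 1;-1 3 3 0 0 0 1;-1 3 2 0 0 0 1;-1 3 1 0 0 0 1;-1 3 0 0 0 0 1;-1 3 0 0 0 0 1;-1 3 0 0 0 0 1;0 0 0 0 0 0 1;0 0 0 0 0 0 1")

```text
t: 13.05
eef_pos: [0.4857, 0.1557, 0.2303]
tool_rot: [0.021, 0.108, 0.994, 0.023]
contact_force: [-0.0, -0.7, -0.3]
gripper_width: 0.002
```

```bash
python3 -c "
from h import *
zoom('s18')
b=cv2.imread('pics/top0.png');t=read_camera('top')[:,:,::-1]
f=lambda i:cv2.resize(cv2.convertScaleAbs(i[190:295,245:395],alpha=1.8),None,fx=2.65,fy=2.65,interpolation=cv2.INTER_CUBIC)
cv2.imwrite('pics/t18.png',np.hstack([f(b),f(t)]))
s0=cv2.imread('pics/scene0.png');s1=read_camera('scene')[:,:,::-1]
g=lambda i:cv2.resize(i[190:320,220:400],None,fx=2.2,fy=2.2)
cv2.imwrite('pics/d18.png',np.hstack([g(s0),g(s1)]))
"
```

```text
13.1 [0.48553943 0.15619075 0.23016781] [-0.62626729  0.68274964  0.07740773] tip locked px [[440.69858135 230.57182657]
 [437.30414345 221.515859  ]
 [433.21547466 212.54196575]
 [422.97738787 194.93802046]]
```

View pics/s18.png

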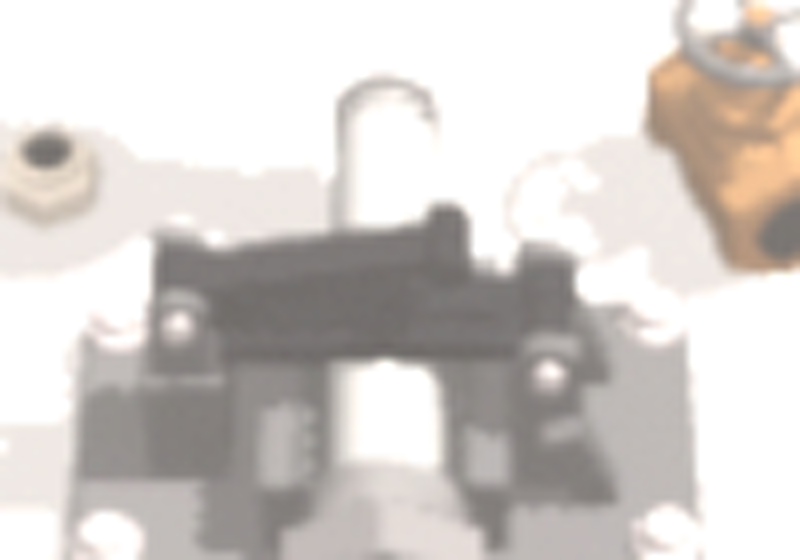

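View pics/t18.png

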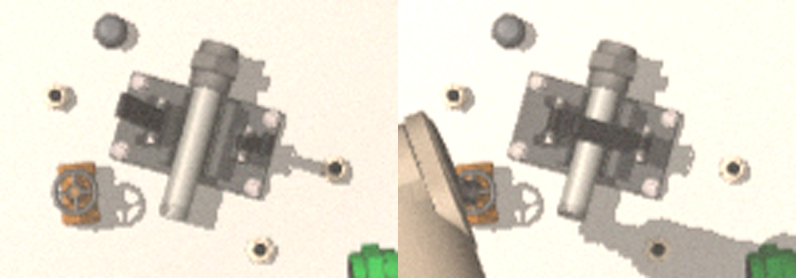

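View pics/d18.png

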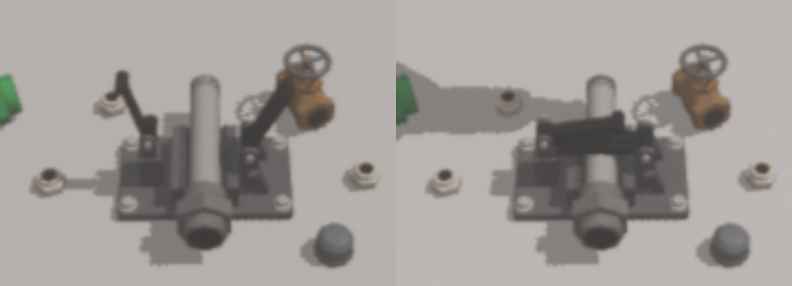

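```bash
python3 -c "
from station import *
print(hand_in())"
```

```text
the job is handed in; nothing more can be done
None
```

The pipe stub is clamped. I swung the strap onto it with the outside of the closed fingers. I then pushed the cam lever over and down until it hit its stop, and handed in at about 13 s of the 51 s allowed.

**Last checks:**
- **Lever:** the tip roll shows within about 1 pixel of where the locked position should appear, and it stayed there after I lifted off.
- **Strap:** it lies level across the pipe.
- **Other parts:** in the before and after pictures, the pipe, valve, cap and all three nuts look unmoved. I did not compare the wrench and elbow in close-up; the hand never worked near them.
- **Hand:** it finished clear, up at z = 0.23 m and off to the left, with a contact force near zero.

**What did not go as planned:**
- **First strap push missed:** the images show the closed fingertips ending about 30 mm short of the reported TCP, so the fingers passed over the strap without touching it. I backed off, went lower and repeated the push.
- **Lever stop force:** at the lever's stop the measured tool force peaked at about 44 N for a moment. That went through the fingertips, not the arm or gripper body, and was well under the 120 N wrist limit.

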